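# Shut the spice jars airtight

## Task

Two of the three glass spice jars are not shut: one stands open, its lid lying in the yellow crate beside a smaller lid that does not fit it, and the other has its lid only resting on top, standing up on its seal. Lift the right lid out of the crate, set it on the open jar, and press both lids down, firmly but without thumping the glass, until each is fully home with its flange flush on the rim all round. Leave the three jars standing where they are, and do not disturb the other things in the crate.

Things in the scene. Friction and masses are not known exactly. Their poses are not given: they have to be found in the camera images.
- jar_open: Open glass jar of dried limes. Round, 100 mm across and 140 mm tall, mouth 88 mm across inside, about 1.3 kg, loose on the table. Origin at the centre of its underside, z up its axis. The contents end about 40 mm below the rim. All three jars are alike but for the contents; they stand in any order.
- jar_open_rim (a point): Centre of the open jar's mouth, level with the top of its rim, 140 mm above the table.
- jar_loose: Glass jar of cinnamon sticks, the same size and weight as the open one; the lid lid_loose only rests on it. Origin at the centre of its underside, z up its axis.
- jar_loose_rim (a point): Centre of this jar's mouth, level with the top of its rim, 140 mm above the table.
- lid_crate: Round steel lid of the open jar, right way up in the crate, about 0.2 kg with its seal. From its foot up: a plug 82 mm across and 14 mm tall, bevelled at the foot, with a dark tapered silicone seal round it (89 mm across low down, 91 mm at the flange); a flange 104 mm across, 14 to 18 mm above the foot; a round knob, 18 to 44 mm above the foot. Origin at the centre of the foot, z up.
- lid_crate_flange (a point): Centre of the underside of its flange, 14 mm above the foot: level with the jar's rim when home. Merely set on a jar, the lid stands on its seal, flange 5 to 10 mm above the rim; its weight does not push it home. Pressed on the knob it resists with about 8 N, rising to 15 N, until the flange lands on the rim; it stays where it is left.
- lid_crate_knob (a point): Centre of the flat top of its knob, 44 mm above the foot. The knob is 26 mm tall, 22 mm across at its neck and 30 mm across over its upper 17 mm.
- lid_loose: Lid just like lid_crate, resting unpressed on jar_loose with its flange 8 mm above the rim and the dark seal showing. Origin at the centre of the foot of its plug, z up.
- lid_loose_flange (a point): Centre of the underside of this lid's flange, 14 mm above its foot: level with the jar's rim when fully home. Its seal resists as lid_crate's does.
- lid_loose_knob (a point): Centre of the flat top of this lid's knob, 44 mm above its foot.
- crate: Fixed yellow perforated crate, 340 mm by 240 mm and 75 mm tall (352 mm by 252 mm over its rim lip), walls 5 mm, floor 5 mm thick. Origin at the centre of its underside, x along its long side.
- lid_small: Smaller steel lid of the same make in the crate, flange 75 mm across, 44 mm tall with its knob; not needed. Origin at the centre of its foot.
- carton: Small spice carton standing in the crate, 34 by 50 by 62 mm tall; not needed. Origin at the centre of its underside.
- jar_shut: Third glass jar, of nutmegs, the same size; its lid is already fully home, knob top 170 mm above the table. Not needed. Origin at the centre of its underside.

How it is judged:
By the outcome, as a careful person would: the job done as asked, in the order asked, and still so for the second after the job is handed in, with the robot touching nothing.
It also fails if it takes over 58 s, if anything falls off the work surface, if the arm or the gripper's body presses on something with over 40 N, if the wrist force passes 120 N, or if a joint passes its speed limit or range.

## Robot

A 6-joint arm with a two-finger parallel gripper is mounted at the origin on the work surface. World frame = base frame: x ahead of the robot, y to its left, z up, the work surface at z = 0. Lengths are in mm, angles in rad, forces in N, time in s.
With the tool pointing down it reaches from about 400 to 925 mm from the base axis. Payload 12.5 kg.
Tool frame: the origin (TCP) lies midway between the tips of the shut fingers; the grasp point (between the pads) lies 19 mm behind it; z points along the fingers, y is the line along which they close (so a half turn about z gives the same grasp; the last joint's range is limited). The gripper opens to 95 mm and grips with 3 to 60 N. Pads are 20 mm wide; open, the fingers measure 119 mm over their backs; the gripper's body (75 mm by 180 mm) begins 59 mm behind the grasp point.
Start: joints at [1.079, 0.491, 1.559, -0, 1.092, -0.106], TCP at [235.174, 579.089, 182.461] pointing down, gripper open.
Joint ranges: [-3.1, 3.1], [-0.84, 2.19], [0.05, 2.79], [-1.13, 4.28], [0.06, 2.93], [-2.69, 2.69]. Speed limits (rad/s): [2.22, 2.22, 2.79, 3.14, 3.14, 3.14].

## Interface

Orientations are given as [roll, pitch, yaw] about the fixed x, y, z axes, in that order (R = Rz(yaw) Ry(pitch) Rx(roll)).
In Python, from cell import env gives the robot as it stands.
- The arm moves only by the tool carry_out, never from a script. Its argument "series" is a list of rows, each a list of 4 numbers: the shift along the world's x, y, z normalised to -1 to 1, where 1 is 5 cm, then the turn about the world's z normalised to -1 to 1, where 1 is 6 degrees. In form: [[x, y, z, turn], ...]. A call has exactly 5 rows; each row shifts and turns the commanded pose from where the row before left it; what a row does not reach is not made up. A row lasts 1/10 s, in which the tool goes at most 50 mm and 8.59 degrees, less where a joint would pass 70% of its speed; a pose out of reach is approached as far as the arm can. A call with a number of a shift or a turn outside -1 to 1 is refused whole. A call with a gripper value outside its range is refused whole. "fingers" is the closure, from -1 (fully open) to 1 (shut), set as the call begins (left out, the last holds). The fingers move at their own pace and stop on an object; the grip force is fixed at half the most. Time passes only in rows, so rows that do not move let the fingers close, or fill a call up. It gives the time, the measured TCP pose, the force, the opening and the grip force at its end, in the units of the state.
- env.state(): the state, without advancing time (a new reading comes with each control period).
- env.read_camera(name): name is "scene" or "top"; returns the picture (480x640x3 uint8, red, green, blue); there is no depth.
- env.calibration(name): a dict with "K" (3x3 intrinsics, pixels), "pose" (4x4, takes a point from camera to world coordinates). Camera axes: x right, y down, z forward; pixel columns grow to the right and rows downward; lengths in mm; the calibration is good to about 2 mm. A picture is of the moment at which its call begins. calibration takes no time and is no camera call.
- env.job_done(): hands the job in; it is judged then, once.
Trained networks look in the newest picture that a camera, given by its name, has taken for a name from the list of things; names that differ only in an ending like _2 or _b are one class to them, and where a whole thing is asked for, a point or a joint stands for the part that bears it (a point fixed in the world has none). Each returns a list of dicts, best first, with "conf" (0 to 1); they miss things now and then, are a little off and sometimes report something else, mostly with a low value. They report only what shows in the picture. A call takes as long as a camera call.
- env.look_for(camera, label): "position" ([row, column] as shares, 0 to 1, of the picture: columns of its width, rows of its height, amid what is visible of it).
The state is a dict: "t": time; "joints": joint angles; "qvel": joint speeds; "tau": joint torques, N m; "eef_pos": TCP position; "tcp_rot": TCP orientation; "ft_force": force on the tool from outside, world axes, zero at the start; "moment": the same for the moment, N m; "opening": opening from 0.0 (shut) to 1.0 (fully open); "grip_force": force on a finger pad.
Only numpy, scipy, OpenCV 4.12 (cv2) and the standard library are available. Lean on these libraries where they do the work, as an engineer would, in place of code of your own. Each camera call takes 0.05 s, during which the arm holds its last target. There are 200 camera calls.

## Working session

There is one attempt and no reset: what is moved stays moved. The work goes in short steps, Python scripts to look and compute and a tool call to move; the robot and the scene stay as the last step left them, time stands still between calls to the robot, and variables do not carry over. Pictures are saved under pics/ and viewed, at most 10 in all, crops included, and the job is handed in when it is done.

Besides the shell and the picture viewer there is one more tool, called after "Emit:" as name([rows], argument=value, ...), one row to a line, values as JSON. carry_out: Moves the arm, as the interface text tells. Its arguments: {"type":"object","properties":{"series":{"type":"array","items":{"type":"array","items":{"type":"number","minimum":-1,"maximum":1}}},"fingers":{"type":"number"}},"required":["series"]}

```bash
mkdir -p pics; cat > h.py <<'E'
from cell import env
import numpy as np, cv2
def snap(c,n):
    im=env.read_camera(c); cv2.imwrite(f'pics/{n}.png',im[:,:,::-1]); return im
def proj(c,p):
    k=env.calibration(c);K=np.array(k['K']);T=np.linalg.inv(np.array(k['pose']))
    q=K@(T[:3,:3]@np.array(p,float)+T[:3,3]); return q[:2]/q[2]
def toz(c,uv,z):
    k=env.calibration(c);K=np.array(k['K']);T=np.array(k['pose'])
    d=T[:3,:3]@np.linalg.inv(K)@np.array([uv[0],uv[1],1.]); o=T[:3,3]
    return (o+d*(z-o[2])/d[2]).round(1)
E
python3 - <<'E'
from h import *
for c in ('scene','top'):
    snap(c,c+'0'); print(c,np.array(env.calibration(c)['pose'])[:3].round(2).tolist(),env.calibration(c)['K'])
Z={'jar_open_rim':140,'jar_loose_rim':140,'lid_crate_knob':49,'lid_crate_flange':20,'lid_loose_knob':178,'lid_small':30,'carton':60,'jar_shut':100,'crate':40}
for l,z in Z.items():
  for c in ('scene','top'):
    for r in env.look_for(c,l)[:2]:
        uv=(r['position'][1]*640,r['position'][0]*480); print(l,c,round(r['conf'],2),np.round(uv),toz(c,uv,z))
s=env.state();print(s['t'],s['tcp_rot'],s['opening'])
E
```

```text
scene [[0.42, 0.77, -0.48, 1026.88], [0.91, -0.37, 0.21, -233.04], [-0.01, -0.52, -0.85, 932.33]] [[442.53844422   0.         322.64309957]
 [  0.         442.53844422 234.01682552]
 [  0.           0.           1.        ]]
top [[0.01, -0.99, 0.12, 403.92], [-1.0, -0.01, -0.01, 1.19], [0.01, -0.12, -0.99, 1280.43]] [[541.86121345   0.         329.29940701]
 [  0.         541.86121345 240.52545214]
 [  0.           0.           1.        ]]
jar_open_rim scene 0.85 [431. 248.] [708.9 152.9 140. ]
jar_open_rim top 0.83 [241. 185.] [655.9 174.3 140. ]
jar_loose_rim scene 0.95 [403. 175.] [518.3 199.  140. ]
jar_loose_rim top 0.68 [220. 292.] [426.9 213.6 140. ]
jar_loose_rim top 0.45 [192. 285.] [441.1 272.6 140. ]
lid_crate_knob scene 0.83 [269. 298.] [ 626.3 -183.9   49. ]
lid_crate_knob top 0.72 [402. 218.] [ 601.1 -182.    49. ]
lid_crate_flange scene 0.91 [267. 299.] [ 615.  -186.2   20. ]
lid_crate_flange scene 0.54 [433. 246.] [656.5 218.8  20. ]
lid_crate_flange top 0.71 [404. 220.] [ 601.5 -191.4   20. ]
lid_crate_flange top 0.52 [241. 184.] [683.9 194.7  20. ]
lid_loose_knob scene 0.86 [413. 141.] [466.1 250.9 178. ]
lid_loose_knob scene 0.65 [429. 247.] [720.2 132.3 178. ]
lid_loose_knob top 0.56 [193. 285.] [439.4 261.1 178. ]
lid_loose_knob top 0.22 [241. 184.] [649.2 169.6 178. ]
lid_small scene 0.96 [233. 243.] [ 450.1 -207.8   30. ]
lid_small top 0.57 [415. 290.] [ 437.1 -213.2   30. ]
carton scene 0.62 [197. 297.] [ 564.7 -322.3   60. ]
carton top 0.92 [465. 244.] [ 540.7 -323.2   60. ]
carton top 0.2 [401. 218.] [ 598.  -178.3   60. ]
jar_shut scene 0.62 [345. 199.] [496.   62.5 100. ]
jar_shut top 0.98 [288. 270.] [476.6  74.3 100. ]
crate scene 0.82 [225. 273.] [ 524.5 -251.3   40. ]
crate top 0.89 [436. 253.] [ 520.4 -263.    40. ]
1.0 [3.14148887e+00 1.19584169e-05 2.75583634e+00] 0.9988495055568403
```

View pics/scene0.png

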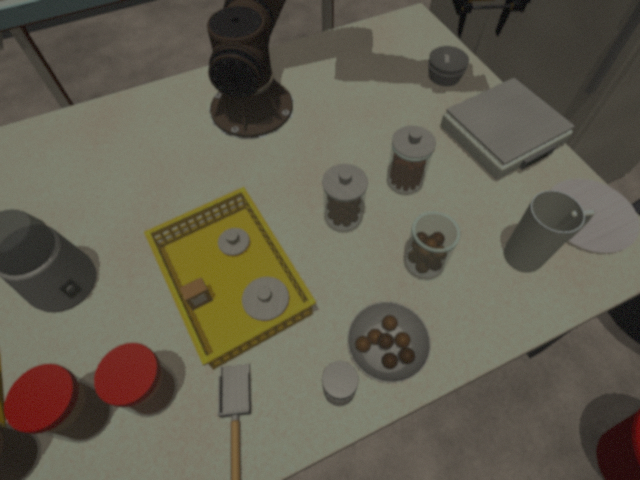

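View pics/top0.png

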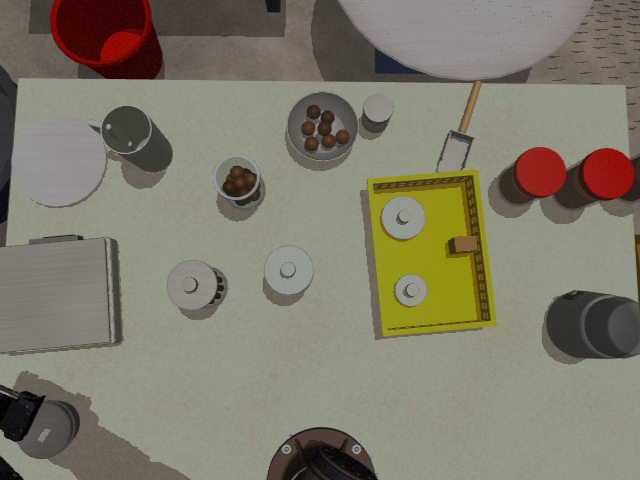

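The open jar's mouth is at scene (435,230) and top (238,180). The loose-lidded jar is at top (193,285) and the shut jar at top (288,270). The right lid is the bigger one in the crate, at top (403,217). Next I'll refine these positions by fitting projected circles.

```bash
cat >> h.py <<'E'
from scipy.ndimage import map_coordinates, gaussian_filter
from scipy.optimize import differential_evolution
def circ(im,c,x,y,z,R,n=90):
    a=np.linspace(0,2*np.pi,n,endpoint=False)
    return np.array([proj(c,(x+R*np.cos(t),y+R*np.sin(t),z)) for t in a])
def fit(ims,x0,y0,z,R,r=14,dR=2.5,n=48):
    """best centre of a horizontal circle edge: mean |inside-outside| contrast"""
    g={c:gaussian_filter(im.astype(float),(.7,.7,0)) for c,im in ims.items()}
    P={}
    for c in g:
        k=env.calibration(c);T=np.linalg.inv(np.array(k['pose']));P[c]=np.array(k['K'])@T[:3]
    a=np.linspace(0,2*np.pi,n,endpoint=False)
    def samp(c,x,y,R):
        q=P[c]@np.array([x+R*np.cos(a),y+R*np.sin(a),0*a+z,0*a+1]); u,v=q[:2]/q[2]
        return np.array([map_coordinates(g[c][:,:,i],[v,u],order=1,mode='nearest') for i in range(3)])
    def f(p): return -np.mean([np.minimum(np.abs(samp(c,*p,R-dR)-samp(c,*p,R+dR)).sum(0),80).mean() for c in g])
    o=differential_evolution(f,[(x0-r,x0+r),(y0-r,y0+r)],seed=1,popsize=12,maxiter=40,tol=1e-4)
    return o.x.round(1),round(-o.fun,1)
E
python3 - <<'E'
from h import *
ims={c:env.read_camera(c) for c in ('scene','top')}
for n,x,y,z,R in [('lidc flange',608,-187,23,52),('lidc knob',608,-184,49,15),('open rim',670,165,140,50),('loose flange',445,258,152,52),('loose knob',445,258,178,15),('shut flange',480,70,144,52),('small fl',440,-212,23,37.5)]:
    print(n,fit(ims,x,y,z,R,20),*[(c,fit({c:ims[c]},x,y,z,R,20)) for c in ims])
E
```

```text
lidc flange (array([ 608.6, -190. ]), np.float64(63.0)) ('scene', (array([ 612.1, -189.6]), np.float64(50.8))) ('top', (array([ 607.3, -188.9]), np.float64(80.0)))
lidc knob (array([ 609.4, -186.9]), np.float64(31.5)) ('scene', (array([ 619.3, -189.3]), np.float64(36.4))) ('top', (array([ 598.2, -181.1]), np.float64(53.5)))
open rim (array([674.2, 180.2]), np.float64(39.5)) ('scene', (array([681.5, 184.8]), np.float64(30.5))) ('top', (array([670.7, 181. ]), np.float64(51.9)))
loose flange (array([443.2, 271.5]), np.float64(37.1)) ('scene', (array([453.7, 262. ]), np.float64(30.9))) ('top', (array([442.4, 272.3]), np.float64(53.4)))
loose knob (array([461.8, 254.4]), np.float64(33.9)) ('scene', (array([461.4, 254.6]), np.float64(50.4))) ('top', (array([441.5, 263.7]), np.float64(52.8)))
shut flange (array([477.3,  71.3]), np.float64(38.9)) ('scene', (array([478.8,  70.3]), np.float64(36.6))) ('top', (array([476. ,  73.4]), np.float64(44.6)))
small fl (array([ 438.8, -205.4]), np.float64(62.8)) ('scene', (array([ 439.4, -205.9]), np.float64(46.2))) ('top', (array([ 436.3, -205.3]), np.float64(80.0)))
```

```bash
cat >> h.py <<'E'
def tile(c,im,pts,circs,half=33,s=8):
    x,y=proj(c,pts); S=half*s
    M=np.float32([[s,0,S//1-s*x],[0,s,S//1-s*y]])
    o=cv2.warpAffine(np.ascontiguousarray(im[:,:,::-1]),M,(2*S,2*S),flags=cv2.INTER_CUBIC)
    o=cv2.convertScaleAbs(o,alpha=1.2)
    for (X,Y,z,R,col) in circs:
        q=circ(im,c,X,Y,z,R)@M[:,:2].T+M[:,2]; cv2.polylines(o,[np.int32(q)],True,col,1,cv2.LINE_AA)
    return cv2.resize(o,(266,266),interpolation=cv2.INTER_AREA)
E
python3 - <<'E'
from h import *
r,g,b=(0,0,255),(0,255,0),(255,0,0)
rows=[]
for c in ('scene','top'):
    im=env.read_camera(c); t=[]
    x,y=608.5,-189.5; t.append(tile(c,im,(x,y,30),[(x,y,23,52,r),(x,y,49,15,g)]))
    x,y=674,181; t.append(tile(c,im,(x,y,130),[(x,y,140,50,r),(x,y,140,44,g)]))
    x,y=444,269; t.append(tile(c,im,(x,y,150),[(x,y,152,52,r),(x,y,178,15,g)]))
    rows.append(np.hstack(t))
cv2.imwrite('pics/ov.png',np.vstack(rows))
E
```

```text
(no output)
```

View pics/ov.png

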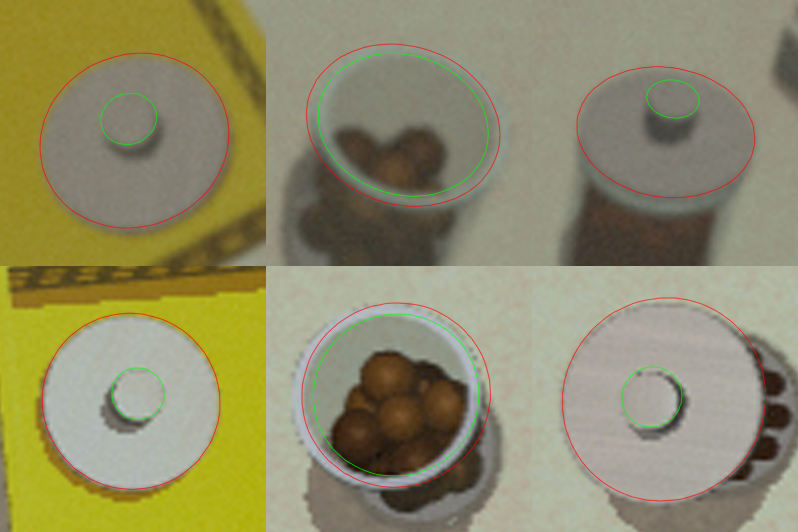

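The overlay fits well for the crate lid at about (608,-189) and the loose lid at about (443,268). The open rim, near (674,183), needs a relative check later. Moving now.

Emit:
carry_out([
  [0,0,0.6,0],
  [0,0,0.6,0],
  [0,0,0.6,0],
  [0.375,-0.77,0,0],
  [0.375,-0.77,0,0],
], fingers=-0.2)

```text
t: 1.7
eef_pos: [272.7, 501.6, 273.0]
tcp_rot: [3.14, 0.0, 2.758]
ft_force: [0.1, -0.0, -0.3]
opening: 0.638
grip_force: 0.0
```

Emit:
carry_out([
  [0.375,-0.77,0,0],
  [0.375,-0.77,0,0],
  [0.375,-0.77,0,0],
  [0.375,-0.77,0,0],
  [0.375,-0.77,0,0],
])

```text
t: 2.2
eef_pos: [366.9, 308.0, 272.7]
tcp_rot: [3.141, 0.0, 2.756]
ft_force: [0.9, 0.3, -0.2]
opening: 0.6
grip_force: 0.0
```

Emit:
carry_out([
  [0.375,-0.77,0,0],
  [0.375,-0.77,0,0],
  [0.375,-0.77,0,0],
  [0.375,-0.77,0,0],
  [0.375,-0.77,0,0],
])

```text
t: 2.7
eef_pos: [460.7, 115.4, 272.7]
tcp_rot: [3.141, 0.0, 2.756]
ft_force: [0.8, 0.2, -0.6]
opening: 0.6
grip_force: 0.0
```

Emit:
carry_out([
  [0.375,-0.77,0,0],
  [0.375,-0.77,0,0],
  [0.375,-0.77,0,0],
  [0.375,-0.77,0,0],
  [0,0,0,0],
])

```text
t: 3.2
eef_pos: [536.7, -40.8, 271.9]
tcp_rot: [-3.141, 0.0, 2.752]
ft_force: [-0.6, 0.8, -0.5]
opening: 0.601
grip_force: 0.0
```

Emit:
carry_out([
  [0.36,-0.745,0,0],
  [0.36,-0.745,0,0],
  [0.36,-0.745,0,0],
  [0.35,-0.73,0,0],
  [0,0,-0.4,0],
])

```text
t: 3.7
eef_pos: [608.6, -188.9, 253.4]
tcp_rot: [-3.141, 0.004, 2.753]
ft_force: [-0.6, 0.4, -1.3]
opening: 0.598
grip_force: 0.0
```

Emit:
carry_out([
  [0,0,-0.8,0],
  [0,0,-0.8,0],
  [0,0,-0.8,0],
  [0,0,-0.2,0],
  [0,0,0,0],
])

```text
t: 4.2
eef_pos: [606.4, -184.7, 121.8]
tcp_rot: [3.141, -0.002, 2.756]
ft_force: [0.0, 0.5, 0.6]
opening: 0.598
grip_force: 0.0
```

```bash
python3 - <<'E'
from h import *
rows=[]
x,y=608,-189
for c in ('scene','top'):
    im=snap(c,c+'1'); s=env.state(); p=s['eef_pos']
    rows.append(cv2.resize(tile(c,im,(p[0],p[1],60),[(x,y,23,52,(0,0,255)),(x,y,49,15,(0,255,0)),(p[0],p[1],p[2],6,(255,0,0))],50,6),(400,400)))
cv2.imwrite('pics/ov1.png',np.hstack(rows));print(s['t'],p,s['tcp_rot'])
E
```

```text
4.3 [ 607.59571444 -185.29171454  124.35004074] [3.14152721e+00 2.35662485e-03 2.75605497e+00]
```

View pics/ov1.png

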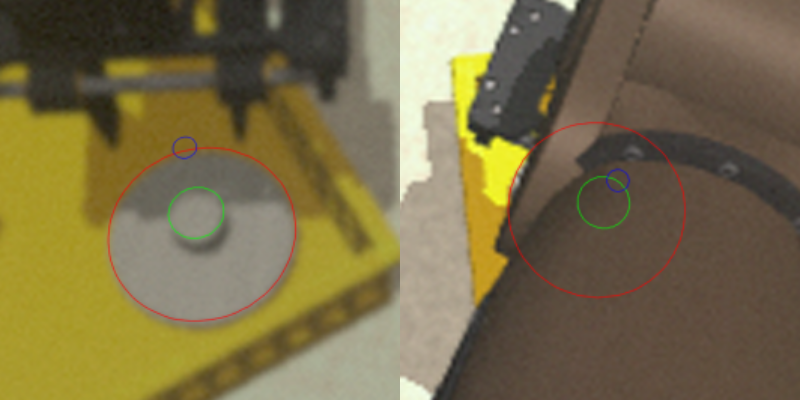

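Scene view: the fingers straddle the knob, but they sit slightly up and left of it, possibly a few mm off in x. I'll go to just above the knob and look again.

Emit:
carry_out([
  [0,-0.03,-0.3,0],
  [0,-0.03,-0.3,0],
  [0,0,-0.3,0],
  [0,0,-0.3,0],
  [0,0,0,0],
])

```text
t: 4.8
eef_pos: [606.0, -187.9, 61.0]
tcp_rot: [3.141, -0.002, 2.756]
ft_force: [-0.1, 0.1, 0.3]
opening: 0.6
grip_force: 0.0
```

```bash
python3 - <<'E'
from h import *
c='scene';im=snap(c,c+'2'); s=env.state(); p=s['eef_pos']
x,y=608,-189
a=tile(c,im,(p[0],p[1],50),[],28,16)
M=cv2.resize(cv2.warpAffine(np.ascontiguousarray(im[:,:,::-1]),np.float32([[10,0,400-10*proj(c,(p[0],p[1],50))[0]],[0,10,300-10*proj(c,(p[0],p[1],50))[1]]]),(800,600),flags=cv2.INTER_CUBIC),(800,600))
o=proj(c,(p[0],p[1],50))
ydir=np.array([np.sin(s['tcp_rot'][2]),-np.cos(s['tcp_rot'][2]),0])
for q,col in [((p),(255,0,0)),(p+ydir*28.5,(255,0,0)),(p-ydir*28.5,(255,0,0)),((x,y,49),(0,255,0))]:
    u=(proj(c,q)-o)*10+[400,300]; cv2.drawMarker(M,tuple(int(v) for v in u),col,0,16,2)
cv2.imwrite('pics/ov2.png',cv2.convertScaleAbs(M,alpha=1.4));print(s['t'],p,s['tcp_rot'],ydir)
E
```

```text
4.85 [ 606.5131825  -188.11550919   62.0386624 ] [ 3.14147822e+00 -1.01136843e-03  2.75573492e+00] [0.37635394 0.92647596 0.        ]
```

View pics/ov2.png

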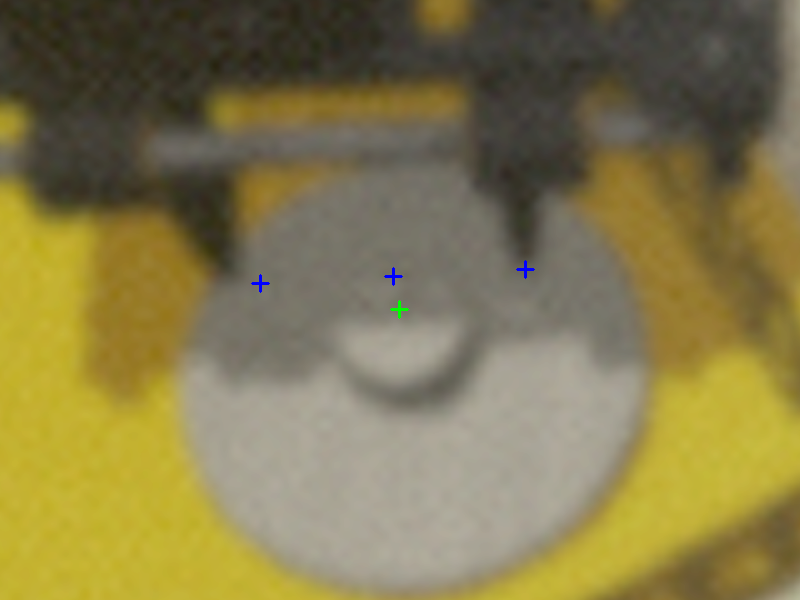

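The knob top centres near tile (400,330), about 2 px below the prediction, so the lid sits a few mm further in +x. I'll shift +4 mm, lower and grip.

Emit:
carry_out([
  [0.08,-0.03,0,0],
  [0,0,-0.2,0],
  [0,0,-0.2,0],
  [0,0,-0.2,0],
  [0,0,-0.1,0],
])

```text
t: 5.35
eef_pos: [610.1, -189.4, 26.0]
tcp_rot: [3.141, -0.002, 2.756]
ft_force: [-0.5, 0.2, 0.4]
opening: 0.599
grip_force: 0.0
```

Emit:
carry_out([
  [0,0,0,0],
  [0,0,0,0],
  [0,0,0,0],
  [0,0,0,0],
  [0,0,0,0],
])

```text
t: 5.85
eef_pos: [610.8, -189.7, 27.8]
tcp_rot: [3.142, 0.0, 2.756]
ft_force: [-0.6, 0.4, -0.4]
opening: 0.6
grip_force: 0.0
```

Emit:
carry_out([
  [0,0,0,0],
  [0,0,0,0],
  [0,0,0,0],
  [0,0,0,0],
  [0,0,0,0],
], fingers=1)

```text
t: 6.35
eef_pos: [610.7, -189.7, 27.5]
tcp_rot: [3.142, 0.0, 2.756]
ft_force: [-0.6, -0.7, 0.3]
opening: 0.235
grip_force: 0.0
```

Emit:
carry_out([
  [0,0,0.1,0],
  [0,0,0.2,0],
  [0,0,0.3,0],
  [0,0,0.4,0],
  [0,0,0.6,0],
])

```text
t: 6.85
eef_pos: [610.2, -189.5, 108.5]
tcp_rot: [3.141, -0.001, 2.756]
ft_force: [-0.2, -0.6, -0.4]
opening: 0.006
grip_force: 0.0
```

The fingers closed on nothing, so I'll look again.

```bash
python3 - <<'E'
from h import *
c='scene';im=snap(c,c+'3'); s=env.state(); p=s['eef_pos']
o=proj(c,(p[0],p[1],60)); S=8
M=cv2.warpAffine(np.ascontiguousarray(im[:,:,::-1]),np.float32([[S,0,400-S*o[0]],[0,S,300-S*o[1]]]),(800,600),flags=cv2.INTER_CUBIC)
M=cv2.convertScaleAbs(M,alpha=1.5)
for q,col in [((p),(255,0,0)),((608,-189,49),(0,255,0)),((608,-189,23),(0,0,255))]:
    u=(proj(c,q)-o)*S+[400,300]; cv2.drawMarker(M,tuple(int(v) for v in u),col,0,16,2)
cv2.imwrite('pics/ov3.png',M);print(s['t'],p,s['ft_force'])
ims={c:im}
print(fit(ims,610,-188,23,52,14),env.look_for('scene','lid_crate_knob')[:2])
E
```

```text
6.9 [ 612.48281952 -190.36526636  114.33219818] [ 1.5676209  -0.27301562  4.72166983]
(array([ 612.6, -189.7]), np.float64(52.9)) [{'position': [0.6258, 0.4206], 'conf': 0.81}]
```

View pics/ov3.png

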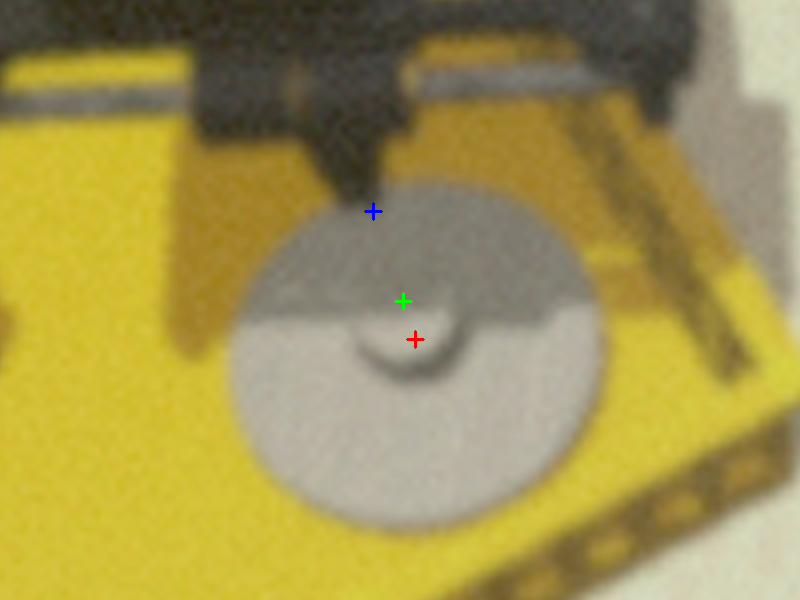

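The lid has not moved (tile centre (417,353)). The closed fingertips show at (355,207), higher in the picture than expected. I'll probe the knob top gently with the shut fingers to see whether height or lateral position is off.

Emit:
carry_out([
  [0,0,-0.4,0],
  [0,0,-0.4,0],
  [0,0,-0.3,0],
  [0,0,0,0],
  [0,0,0,0],
])

```text
t: 7.45
eef_pos: [610.8, -189.7, 52.8]
tcp_rot: [3.141, -0.0, 2.756]
ft_force: [0.4, -0.4, -0.5]
opening: 0.006
grip_force: 0.0
```

Emit:
carry_out([
  [0,0,-0.02,0],
  [0,0,-0.02,0],
  [0,0,-0.02,0],
  [0,0,-0.02,0],
  [0,0,0,0],
])

```text
t: 7.95
eef_pos: [610.6, -189.7, 48.4]
tcp_rot: [3.141, -0.0, 2.756]
ft_force: [-0.0, 0.2, -0.1]
opening: 0.004
grip_force: 0.0
```

Emit:
carry_out([
  [0,0,-0.02,0],
  [0,0,-0.02,0],
  [0,0,-0.02,0],
  [0,0,-0.02,0],
  [0,0,-0.02,0],
])

```text
t: 8.45
eef_pos: [610.7, -189.7, 43.3]
tcp_rot: [3.142, -0.0, 2.756]
ft_force: [1.2, 0.3, -0.2]
opening: 0.004
grip_force: 0.0
```

```bash
python3 - <<'E'
from h import *
c='scene';im=snap(c,c+'4'); s=env.state(); p=s['eef_pos']
o=proj(c,(p[0],p[1],45)); S=8
M=cv2.warpAffine(np.ascontiguousarray(im[:,:,::-1]),np.float32([[S,0,400-S*o[0]],[0,S,300-S*o[1]]]),(800,600),flags=cv2.INTER_CUBIC)
M=cv2.convertScaleAbs(M,alpha=1.7)
u=(proj(c,p)-o)*S+[400,300]; cv2.drawMarker(M,tuple(int(v) for v in u),(255,0,0),0,16,2)
cv2.imwrite('pics/ov4.png',M);print(s['t'],p,s['ft_force'],s['joints'])
E
```

```text
8.5 [ 610.60323415 -189.62514902   43.19606425] [ 0.52001691  0.11498283 -0.95588011] [-4.04412122e-01  6.67331423e-01  1.64856228e+00  1.35740189e-04
  8.25944190e-01 -1.58951099e+00]
```

View pics/ov4.png

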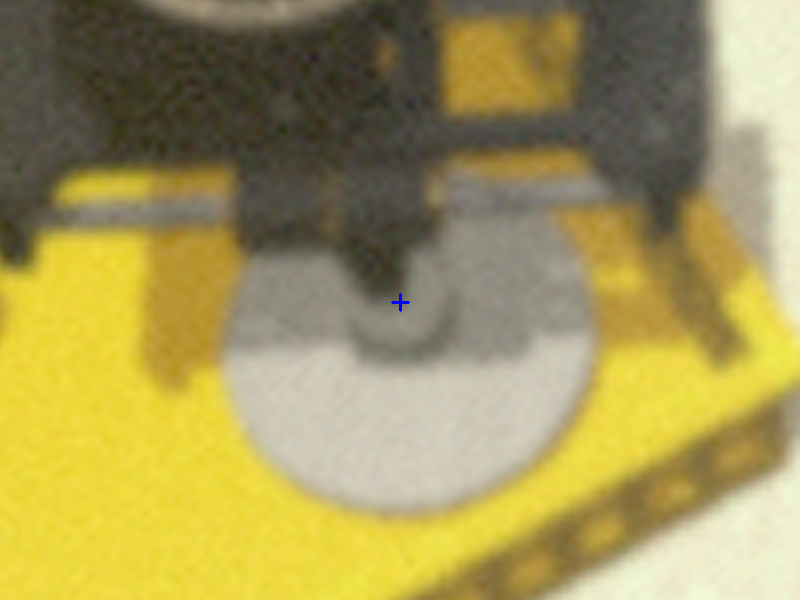

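The tips overlap the knob top in the picture (tip at tile (385,290), knob centre about (402,305)) without touching it. So the true tip height is above what is reported, by roughly 22 mm or more. I'll keep probing downward gently to measure the bias.

Emit:
carry_out([
  [0,0,-0.1,0],
  [0,0,-0.1,0],
  [0,0,-0.08,0],
  [0,0,0,0],
  [0,0,0,0],
])

```text
t: 9.0
eef_pos: [610.6, -189.6, 29.3]
tcp_rot: [3.141, -0.0, 2.756]
ft_force: [0.1, 0.2, 0.6]
opening: 0.005
grip_force: 0.0
```

Emit:
carry_out([
  [0,0,-0.012,0],
  [0,0,-0.012,0],
  [0,0,-0.012,0],
  [0,0,-0.012,0],
  [0,0,-0.012,0],
])

```text
t: 9.5
eef_pos: [610.7, -189.7, 26.4]
tcp_rot: [3.142, 0.0, 2.756]
ft_force: [0.5, 0.4, -0.3]
opening: 0.003
grip_force: 0.0
```

Emit:
carry_out([
  [0,0,-0.015,0],
  [0,0,-0.015,0],
  [0,0,-0.015,0],
  [0,0,-0.015,0],
  [0,0,-0.015,0],
])

```text
t: 10.0
eef_pos: [610.7, -189.7, 22.6]
tcp_rot: [3.141, -0.0, 2.756]
ft_force: [0.1, -0.0, -0.1]
opening: 0.006
grip_force: 0.0
```

```bash
python3 - <<'E'
from h import *
c='scene';im=snap(c,c+'5'); s=env.state(); p=s['eef_pos']
o=proj(c,(p[0],p[1],45)); S=8
M=cv2.warpAffine(np.ascontiguousarray(im[:,:,::-1]),np.float32([[S,0,400-S*o[0]],[0,S,300-S*o[1]]]),(800,600),flags=cv2.INTER_CUBIC)
M=cv2.convertScaleAbs(M,alpha=1.7)
u=(proj(c,p)-o)*S+[400,300]; cv2.drawMarker(M,tuple(int(v) for v in u),(255,0,0),0,16,2)
cv2.imwrite('pics/ov5.png',M);print(s['t'],p,s['ft_force'])
E
```

```text
10.05 [ 610.61493474 -189.64654344   22.51066321] [-0.47307266  0.05625404 -0.09835326]
```

View pics/ov5.png

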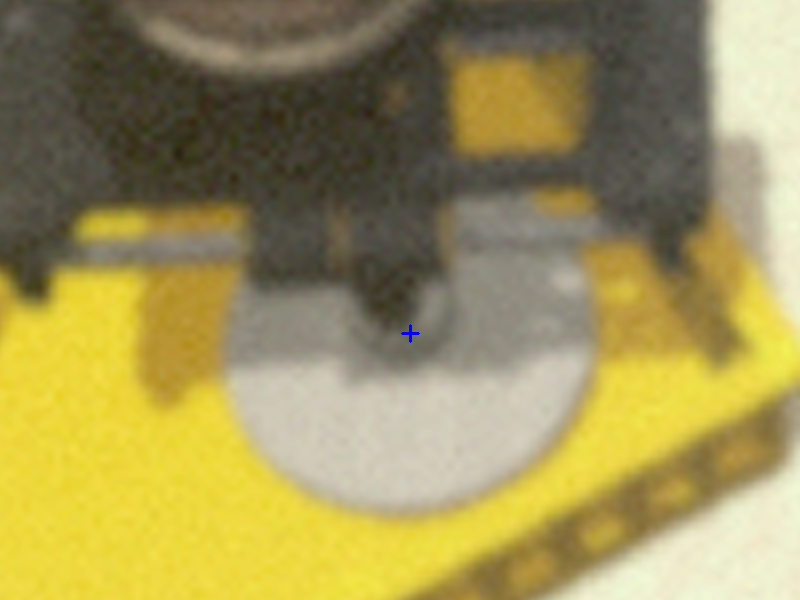

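The tip at tile (390,320) is now directly in front of and above the knob top, still with no contact, so the height bias is over 25 mm. Continuing down slowly.

Emit:
carry_out([
  [0,0,-0.015,0],
  [0,0,-0.015,0],
  [0,0,-0.015,0],
  [0,0,-0.015,0],
  [0,0,-0.015,0],
])

```text
t: 10.55
eef_pos: [610.7, -189.7, 18.9]
tcp_rot: [3.142, 0.0, 2.756]
ft_force: [0.2, -0.1, 0.1]
opening: 0.002
grip_force: 0.0
```

Emit:
carry_out([
  [0,0,-0.015,0],
  [0,0,-0.015,0],
  [0,0,-0.015,0],
  [0,0,-0.015,0],
  [0,0,-0.015,0],
])

```text
t: 11.05
eef_pos: [610.8, -189.7, 17.0]
tcp_rot: [3.142, 0.001, 2.756]
ft_force: [-8.5, 3.3, 26.2]
opening: 0.005
grip_force: 12.6
```

Contact came at reported z≈17.3, while the knob top is at 49. The fingertips therefore sit about 32 mm above the reported TCP. I'll back off, open, and grip at reported z≈-5.

Emit:
carry_out([
  [0,0,0.2,0],
  [0,0,0.2,0],
  [0.06,-0.02,0,0],
  [0,0,0,0],
  [0,0,0,0],
])

```text
t: 11.55
eef_pos: [613.6, -190.6, 34.8]
tcp_rot: [3.141, -0.0, 2.756]
ft_force: [-0.3, -0.7, -0.2]
opening: 0.005
grip_force: 0.0
```

Emit:
carry_out([
  [0,0,0,0],
  [0,0,0,0],
  [0,0,0,0],
  [0,0,0,0],
  [0,0,0,0],
], fingers=-0.2)

```text
t: 12.05
eef_pos: [613.7, -190.7, 35.2]
tcp_rot: [3.141, 0.0, 2.756]
ft_force: [0.4, -0.1, 0.2]
opening: 0.367
grip_force: 0.0
```

Emit:
carry_out([
  [0,0,-0.2,0],
  [0,0,-0.2,0],
  [0,0,-0.15,0],
  [0,0,-0.1,0],
  [0,0,-0.05,0],
])

```text
t: 12.55
eef_pos: [613.4, -190.6, -0.7]
tcp_rot: [3.141, -0.001, 2.756]
ft_force: [0.5, 1.1, -0.1]
opening: 0.598
grip_force: 0.0
```

Emit:
carry_out([
  [0,0,-0.03,0],
  [0,0,-0.03,0],
  [0,0,-0.02,0],
  [0,0,0,0],
  [0,0,0,0],
])

```text
t: 13.05
eef_pos: [613.7, -190.7, -3.6]
tcp_rot: [3.142, 0.0, 2.756]
ft_force: [-0.0, -0.7, -0.1]
opening: 0.597
grip_force: 0.0
```

Emit:
carry_out([
  [0,0,0,0],
  [0,0,0,0],
  [0,0,0,0],
  [0,0,0,0],
  [0,0,0,0],
], fingers=1)

```text
t: 13.55
eef_pos: [613.7, -190.7, -3.8]
tcp_rot: [3.142, 0.0, 2.756]
ft_force: [-0.7, -0.1, 0.4]
opening: 0.304
grip_force: 30.0
```

Gripped (29 mm opening, 30 N). Lifting and carrying to the open jar.

Emit:
carry_out([
  [0,0,0.1,0],
  [0,0,0.3,0],
  [0,0,0.5,0],
  [0,0,0.6,0],
  [0,0,0.6,0],
])

```text
t: 14.05
eef_pos: [613.5, -190.6, 103.3]
tcp_rot: [3.141, 0.0, 2.756]
ft_force: [0.8, 0.5, -0.8]
opening: 0.309
grip_force: 30.0
```

Emit:
carry_out([
  [0,0,0.7,0],
  [0,0,0.7,0],
  [0,0,0.5,0],
  [0,0.3,0.3,0],
  [0.05,0.5,0,0],
])

```text
t: 14.55
eef_pos: [616.4, -150.7, 214.1]
tcp_rot: [3.141, 0.004, 2.754]
ft_force: [0.9, 0.0, -2.0]
opening: 0.304
grip_force: 30.0
```

Emit:
carry_out([
  [0.12,0.6,0,0],
  [0.12,0.6,0,0],
  [0.12,0.6,0,0],
  [0.12,0.6,0,0],
  [0.12,0.6,0,0],
])

```text
t: 15.05
eef_pos: [645.6, 1.6, 211.3]
tcp_rot: [3.142, -0.001, 2.756]
ft_force: [1.1, 0.2, -1.9]
opening: 0.304
grip_force: 30.0
```

Emit:
carry_out([
  [0.12,0.6,0,0],
  [0.12,0.6,0,0],
  [0.12,0.6,0,0],
  [0.1,0.6,0,0],
  [0.1,0.5,0,0],
])

```text
t: 15.55
eef_pos: [673.3, 146.9, 211.2]
tcp_rot: [-3.141, -0.001, 2.757]
ft_force: [0.1, -0.5, -1.5]
opening: 0.307
grip_force: 30.0
```

Emit:
carry_out([
  [0.08,0.4,0,0],
  [0,0.2,0,0],
  [0,0,-0.3,0],
  [0,0,0,0],
  [0,0,0,0],
])

```text
t: 16.05
eef_pos: [677.9, 173.9, 196.3]
tcp_rot: [-3.141, -0.001, 2.755]
ft_force: [0.4, -0.4, -1.3]
opening: 0.305
grip_force: 30.0
```

Emit:
carry_out([
  [-0.04,0.14,-0.2,0],
  [0,0,-0.3,0],
  [0,0,-0.3,0],
  [0,0,-0.2,0],
  [0,0,0,0],
])

```text
t: 16.55
eef_pos: [675.5, 181.1, 144.4]
tcp_rot: [-3.14, -0.002, 2.756]
ft_force: [0.0, -0.4, -2.3]
opening: 0.303
grip_force: 30.0
```

```bash
python3 - <<'E'
from h import *
s=env.state(); p=s['eef_pos']; print(s['t'],p)
zt=p[2]+8.8+18
t=[]
for c in ('scene','top'):
    im=snap(c,c+'6'); f=fit({c:im},p[0],p[1],zt,52,12); print(c,'lid',f)
    f0=fit({c:cv2.cvtColor(cv2.imread(f'pics/{c}0.png'),cv2.COLOR_BGR2RGB)},674,183,140,50,12); print('rim0',f0, 'inner',fit({c:cv2.cvtColor(cv2.imread(f'pics/{c}0.png'),cv2.COLOR_BGR2RGB)},674,183,140,44,12,1.5))
    x,y=f[0]; t.append(cv2.resize(tile(c,im,(p[0],p[1],150),[(x,y,zt,52,(0,0,255)),(*f0[0],140,50,(0,255,0))],45,8),(400,400)))
cv2.imwrite('pics/ov6.png',np.hstack(t))
E
```

```text
16.55 [675.5153302  181.13005549 144.35209922]
scene lid (array([671.8, 180.9]), np.float64(45.7))
rim0 (array([675.3, 179.6]), np.float64(30.0)) inner (array([675.5, 186. ]), np.float64(30.1))
top lid (array([674. , 192.7]), np.float64(19.6))
rim0 (array([670.7, 181. ]), np.float64(51.7)) inner (array([673. , 186.4]), np.float64(67.4))
```

View pics/ov6.png

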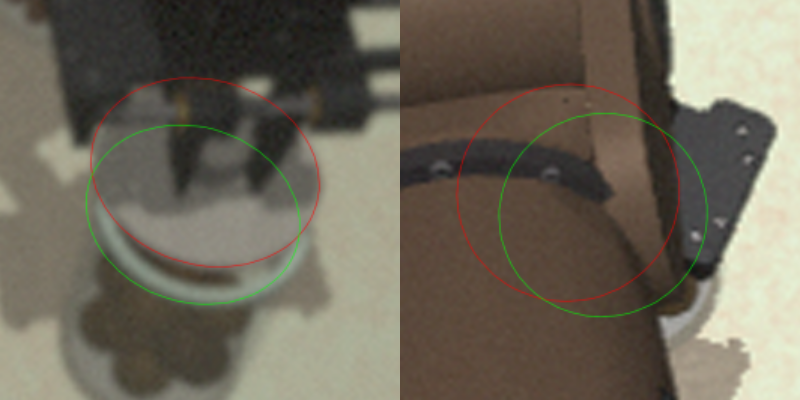

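Scene view: the held lid (red fit, centre about tile (206,172)) is above the rim, whose true outer edge (right about 308, bottom about 303) sits slightly right of the green fit. The top camera is blocked by the gripper. I'll refine the rim with a ring fit on its two edges.

```bash
python3 - <<'E'
from h import *
import h
def score(im,c,x,y,z,specs,a):
    g=gaussian_filter(im.astype(float),(.6,.6,0)).sum(2)
    k=env.calibration(c);P=np.array(k['K'])@np.linalg.inv(np.array(k['pose']))[:3]
    def smp(R):
        q=P@np.array([x+R*np.cos(a),y+R*np.sin(a),0*a+z,0*a+1]);u,v=q[:2]/q[2]
        return map_coordinates(g,[v,u],order=1)
    return smp
a=np.linspace(0,2*np.pi,72,endpoint=False)
for c in ('scene','top'):
    im=cv2.cvtColor(cv2.imread(f'pics/{c}0.png'),cv2.COLOR_BGR2RGB)
    best=[]
    for x in np.arange(664,688,1.):
        for y in np.arange(172,196,1.):
            s=score(im,c,x,y,140,None,a)
            m=(s(46)+s(48))/2; best.append(((np.clip(m-s(41),-80,80)+np.clip(m-s(53),-80,80)).mean(),x,y))
    best.sort(reverse=True); print(c,'bright ring',np.round(np.mean(best[:8],0),1),best[0])
    im=cv2.cvtColor(cv2.imread(f'pics/{c}6.png'),cv2.COLOR_BGR2RGB)
    if c=='scene':
        best=[]
        w=np.deg2rad(np.arange(-110,60,3))  # arc facing the camera
        for x in np.arange(660,690,1.):
            for y in np.arange(168,198,1.):
                s=score(im,c,x,y,140,None,w); best.append((np.clip((s(47.5)+s(48.5))/2-s(53),-80,80).mean(),x,y))
        best.sort(reverse=True); print('arc now',np.round(np.mean(best[:8],0),1),best[0])
        for zt in (169,171,173): print(zt,fit({c:im},675,181,zt,52,10))
E
```

```text
scene bright ring [ 65.5 675.9 185.1] (np.float64(68.92885456733256), np.float64(676.0), np.float64(185.0))
arc now [ 62.8 676.1 184.1] (np.float64(63.91704875678354), np.float64(676.0), np.float64(184.0))
169 (array([670.8, 181.9]), np.float64(46.0))
171 (array([671.8, 181. ]), np.float64(45.8))
173 (array([672.8, 180. ]), np.float64(45.5))
top bright ring [119.8 672.9 186.1] (np.float64(122.00543250257391), np.float64(673.0), np.float64(187.0))
```

Emit:
carry_out([
  [0.07,0.065,0,0],
  [0,0,0,0],
  [0,0,-0.08,0],
  [0,0,-0.08,0],
  [0,0,0,0],
])

```text
t: 17.15
eef_pos: [679.3, 184.5, 137.4]
tcp_rot: [-3.141, -0.001, 2.756]
ft_force: [0.5, -0.6, -2.6]
opening: 0.305
grip_force: 30.0
```

Emit:
carry_out([
  [0,0,-0.02,0],
  [0,0,-0.02,0],
  [0,0,-0.02,0],
  [0,0,-0.02,0],
  [0,0,-0.02,0],
])

```text
t: 17.65
eef_pos: [679.7, 184.6, 133.2]
tcp_rot: [3.141, 0.0, 2.756]
ft_force: [0.3, 0.9, -2.9]
opening: 0.302
grip_force: 30.0
```

Foot ≈142. Continuing slowly.

Emit:
carry_out([
  [0,0,-0.02,0],
  [0,0,-0.02,0],
  [0,0,-0.02,0],
  [0,0,-0.02,0],
  [0,0,-0.02,0],
])

```text
t: 18.15
eef_pos: [679.7, 184.6, 128.1]
tcp_rot: [3.141, -0.0, 2.756]
ft_force: [0.6, -0.2, -1.9]
opening: 0.306
grip_force: 30.0
```

Emit:
carry_out([
  [0,0,-0.012,0],
  [0,0,-0.012,0],
  [0,0,-0.012,0],
  [0,0,-0.012,0],
  [0,0,0,0],
])

```text
t: 18.65
eef_pos: [679.4, 184.4, 125.8]
tcp_rot: [-3.141, -0.0, 2.756]
ft_force: [-2.5, -0.8, 1.0]
opening: 0.306
grip_force: 30.0
```

Emit:
carry_out([
  [-0.02,-0.01,-0.012,0],
  [0,0,-0.012,0],
  [0,0,-0.012,0],
  [0,0,-0.012,0],
  [0,0,0,0],
])

```text
t: 19.15
eef_pos: [679.3, 184.3, 124.3]
tcp_rot: [3.14, 0.002, 2.756]
ft_force: [-0.6, -0.5, 6.9]
opening: 0.304
grip_force: 30.0
```

The lid is seated on its seal with low side forces. I'll press while gripped, slowly, to keep it level.

Emit:
carry_out([
  [0,0,-0.02,0],
  [0,0,-0.02,0],
  [0,0,-0.02,0],
  [0,0,-0.02,0],
  [0,0,0,0],
])

```text
t: 19.65
eef_pos: [679.5, 184.3, 120.8]
tcp_rot: [3.14, 0.002, 2.756]
ft_force: [-0.2, -0.6, 8.9]
opening: 0.309
grip_force: 30.0
```

Emit:
carry_out([
  [0,0,-0.015,0],
  [0,0,-0.015,0],
  [0,0,-0.015,0],
  [0,0,0,0],
  [0,0,0,0],
])

```text
t: 20.15
eef_pos: [679.5, 184.3, 118.9]
tcp_rot: [3.14, 0.003, 2.756]
ft_force: [-2.0, 0.9, 10.7]
opening: 0.306
grip_force: 30.0
```

Emit:
carry_out([
  [0,0,-0.015,0],
  [0,0,-0.015,0],
  [0,0,-0.015,0],
  [0,0,0,0],
  [0,0,0,0],
])

```text
t: 20.65
eef_pos: [679.5, 184.3, 117.2]
tcp_rot: [3.14, 0.003, 2.756]
ft_force: [-2.9, 0.3, 14.8]
opening: 0.306
grip_force: 30.0
```

Emit:
carry_out([
  [0,0,-0.015,0],
  [0,0,-0.015,0],
  [0,0,0,0],
  [0,0,0,0],
  [0,0,0,0],
])

```text
t: 21.15
eef_pos: [679.7, 184.4, 117.1]
tcp_rot: [3.139, 0.004, 2.756]
ft_force: [-7.1, -1.0, 24.7]
opening: 0.307
grip_force: 30.0
```

The flange has landed (z stops at 117.1 as the force rises). I'll unload, release and rise.

Emit:
carry_out([
  [0,0,0.015,0],
  [0,0,0.012,0],
  [0,0,0,0],
  [0,0,0,0],
  [0,0,0,0],
])

```text
t: 21.65
eef_pos: [679.5, 184.3, 117.2]
tcp_rot: [3.14, 0.003, 2.756]
ft_force: [-4.2, -0.4, 16.0]
opening: 0.307
grip_force: 30.0
```

Emit:
carry_out([
  [0,0,0,0],
  [0,0,0,0],
  [0,0,0,0],
  [0,0,0,0],
  [0,0,0,0],
], fingers=-0.2)

```text
t: 22.15
eef_pos: [678.6, 184.1, 114.5]
tcp_rot: [-3.142, -0.0, 2.756]
ft_force: [0.0, 0.3, -0.5]
opening: 0.591
grip_force: 0.0
```

Emit:
carry_out([
  [0,0,0.1,0],
  [0,0,0.2,0],
  [0,0,0.3,0],
  [0,0,0.2,0],
  [0,0,0,0],
])

```text
t: 22.65
eef_pos: [679.5, 184.3, 157.4]
tcp_rot: [3.14, 0.003, 2.756]
ft_force: [0.1, -0.1, 0.5]
opening: 0.598
grip_force: 0.0
```

Emit:
carry_out([
  [0.02,-0.01,0,0],
  [0,0,0,0],
  [0,0,0,0],
  [0,0,0,0],
  [0,0,0,0],
], fingers=1)

```text
t: 23.15
eef_pos: [679.6, 183.6, 154.5]
tcp_rot: [-3.141, -0.0, 2.756]
ft_force: [-0.3, -0.0, 0.6]
opening: 0.236
grip_force: 0.0
```

Emit:
carry_out([
  [-0.04,0.01,-0.1,0],
  [0,0,-0.1,0],
  [0,0,-0.05,0],
  [0,0,0,0],
  [0,0,0,0],
])

```text
t: 23.65
eef_pos: [677.7, 184.1, 142.2]
tcp_rot: [3.142, -0.0, 2.756]
ft_force: [-0.3, -0.6, 0.3]
opening: 0.007
grip_force: 0.0
```

Emit:
carry_out([
  [0,0,-0.015,0],
  [0,0,-0.015,0],
  [0,0,-0.015,0],
  [0,0,-0.015,0],
  [0,0,0,0],
])

```text
t: 24.15
eef_pos: [677.6, 184.1, 139.2]
tcp_rot: [3.142, -0.0, 2.756]
ft_force: [0.2, -0.2, -0.8]
opening: 0.003
grip_force: 0.0
```

Emit:
carry_out([
  [0,0,-0.015,0],
  [0,0,-0.015,0],
  [0,0,-0.015,0],
  [0,0,-0.015,0],
  [0,0,0,0],
])

```text
t: 24.65
eef_pos: [677.8, 184.1, 138.1]
tcp_rot: [3.141, 0.001, 2.756]
ft_force: [-4.4, -1.5, 12.3]
opening: 0.003
grip_force: 6.1
```

Emit:
carry_out([
  [0,0,-0.012,0],
  [0,0,-0.012,0],
  [0,0,0,0],
  [0,0,0,0],
  [0,0,0,0],
])

```text
t: 25.15
eef_pos: [678.0, 184.1, 138.1]
tcp_rot: [3.14, 0.002, 2.756]
ft_force: [-7.5, -1.7, 19.8]
opening: 0.005
grip_force: 9.9
```

The first lid is home: the tip stops at 138.1 with 20 N, matching the knob top at 170. Moving to the loose lid.

Emit:
carry_out([
  [0,0,0.4,0],
  [0,0,0.5,0],
  [-0.5,0.18,0.2,0],
  [-0.7,0.26,0,0],
  [-0.7,0.26,0,0],
])

```text
t: 25.65
eef_pos: [581.7, 219.2, 190.2]
tcp_rot: [3.141, 0.0, 2.755]
ft_force: [0.9, 0.8, 0.3]
opening: 0.004
grip_force: 0.0
```

Emit:
carry_out([
  [-0.7,0.26,0,0],
  [-0.7,0.26,0,0],
  [-0.7,0.26,0,0],
  [-0.5,0.16,0,0],
  [0,0,0,0],
])

```text
t: 26.15
eef_pos: [450.1, 266.9, 190.5]
tcp_rot: [3.142, -0.0, 2.758]
ft_force: [0.8, -0.2, 0.4]
opening: 0.008
grip_force: 0.0
```

```bash
python3 - <<'E'
from h import *
s=env.state();p=s['eef_pos'];print(s['t'],p)
im0={c:cv2.cvtColor(cv2.imread(f'pics/{c}0.png'),cv2.COLOR_BGR2RGB) for c in ('scene','top')}
for c in im0:
    for z,R in ((152,52),(150,52),(148,52),(178,15)): print(c,z,fit({c:im0[c]},444,268,z,R,9,dR=3))
im=snap('scene','scene7')
S=6;o=proj('scene',(444,268,170));M=cv2.warpAffine(np.ascontiguousarray(im[:,:,::-1]),np.float32([[S,0,400-S*o[0]],[0,S,300-S*o[1]]]),(800,600),flags=cv2.INTER_CUBIC)
M=cv2.convertScaleAbs(M,alpha=1.5)
A=np.float32([S,S])
for X,Y,z,R,col in [(444,268,152,52,(0,0,255)),(444,268,178,15,(0,255,0)),(p[0],p[1],p[2]+32,5,(255,0,0)),(676,184.6,144,52,(0,0,255))]:
    q=(circ(im,'scene',X,Y,z,R)-o)*S+[400,300]; cv2.polylines(M,[np.int32(q)],True,col,1)
cv2.imwrite('pics/ov7.png',M)
E
```

```text
26.15 [450.09948361 266.86279762 190.50908061]
scene 152 (array([453. , 261.9]), np.float64(36.3))
scene 150 (array([452.5, 262.8]), np.float64(36.1))
scene 148 (array([451.2, 263.9]), np.float64(35.7))
scene 178 (array([453. , 259.4]), np.float64(26.1))
top 152 (array([442.6, 272.6]), np.float64(53.8))
top 150 (array([442.4, 273.3]), np.float64(53.7))
top 148 (array([442.4, 273.8]), np.float64(53.8))
top 178 (array([441.6, 263. ]), np.float64(54.6))
```

View pics/ov7.png

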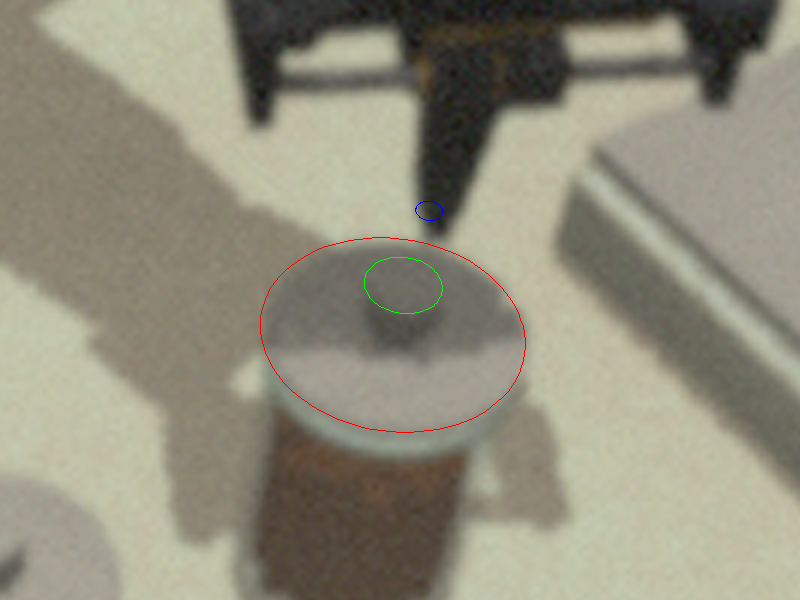

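Scene view: the loose lid's flange matches the red fit to within about 1 px, so its centre is near (445,268.5). The shut fingertips at (435,235) are nearly above the knob. Shifting -5 mm in x and descending.

Emit:
carry_out([
  [-0.08,0.03,-0.3,0],
  [0,0,-0.3,0],
  [0,0,-0.15,0],
  [0,0,-0.05,0],
  [0,0,0,0],
])

```text
t: 26.7
eef_pos: [449.2, 267.4, 149.9]
tcp_rot: [-3.141, -0.0, 2.755]
ft_force: [0.3, -0.0, 0.3]
opening: 0.006
grip_force: 0.0
```

Emit:
carry_out([
  [0,0,-0.02,0],
  [0,0,-0.02,0],
  [0,0,-0.02,0],
  [0,0,-0.02,0],
  [0,0,0,0],
])

```text
t: 27.2
eef_pos: [448.7, 267.6, 146.1]
tcp_rot: [3.141, 0.0, 2.756]
ft_force: [-0.8, 1.3, 0.2]
opening: 0.005
grip_force: 0.0
```

Emit:
carry_out([
  [0,0,0.06,0],
  [-0.06,0.02,0,0],
  [0,0,0,0],
  [0,0,-0.04,0],
  [0,0,-0.02,0],
])

```text
t: 27.7
eef_pos: [445.6, 268.6, 145.9]
tcp_rot: [3.142, 0.0, 2.756]
ft_force: [-0.1, -0.6, 5.9]
opening: 0.005
grip_force: 2.9
```

Emit:
carry_out([
  [0,0,-0.015,0],
  [0,0,-0.015,0],
  [0,0,-0.015,0],
  [0,0,-0.015,0],
  [0,0,0,0],
])

```text
t: 28.2
eef_pos: [446.0, 268.7, 143.5]
tcp_rot: [3.141, 0.001, 2.756]
ft_force: [0.1, -0.6, 5.9]
opening: 0.003
grip_force: 3.2
```

Pressing in slowly; home is expected at about 138.2.

Emit:
carry_out([
  [0,0,-0.015,0],
  [0,0,-0.015,0],
  [0,0,-0.015,0],
  [0,0,-0.015,0],
  [0,0,0,0],
])

```text
t: 28.7
eef_pos: [446.1, 268.8, 140.8]
tcp_rot: [3.14, 0.001, 2.756]
ft_force: [-1.3, -0.3, 8.7]
opening: 0.005
grip_force: 4.4
```

Emit:
carry_out([
  [0,0,-0.015,0],
  [0,0,-0.015,0],
  [0,0,-0.015,0],
  [0,0,0,0],
  [0,0,0,0],
])

```text
t: 29.2
eef_pos: [446.2, 268.8, 138.5]
tcp_rot: [3.14, 0.001, 2.756]
ft_force: [-0.8, -1.8, 8.4]
opening: 0.008
grip_force: 4.3
```

Emit:
carry_out([
  [0,0,-0.015,0],
  [0,0,-0.015,0],
  [0,0,0,0],
  [0,0,0,0],
  [0,0,0,0],
])

```text
t: 29.7
eef_pos: [446.0, 268.8, 138.0]
tcp_rot: [3.14, 0.001, 2.756]
ft_force: [-5.7, -0.9, 21.2]
opening: 0.003
grip_force: 10.6
```

Emit:
carry_out([
  [0,0,-0.01,0],
  [0,0,0,0],
  [0,0,0.05,0],
  [0,0,0.3,0],
  [0,0,0.6,0],
])

```text
t: 30.2
eef_pos: [444.8, 268.1, 182.2]
tcp_rot: [-3.139, -0.003, 2.756]
ft_force: [0.3, -0.6, 1.0]
opening: 0.003
grip_force: 0.0
```

Emit:
carry_out([
  [0,0,0.6,0],
  [-0.2,0.6,0.4,0],
  [-0.2,0.8,0,0],
  [-0.2,0.8,0,0],
  [-0.2,0.8,0,0],
])

```text
t: 30.7
eef_pos: [405.2, 420.0, 233.3]
tcp_rot: [3.141, 0.0, 2.755]
ft_force: [-0.1, -0.1, 0.1]
opening: 0.005
grip_force: 0.0
```

Emit:
carry_out([
  [-0.2,0.8,0,0],
  [-0.2,0.8,0,0],
  [-0.2,0.6,0,0],
  [0,0,0,0],
  [0,0,0,0],
])

```text
t: 31.2
eef_pos: [375.3, 528.7, 232.5]
tcp_rot: [-3.14, -0.0, 2.757]
ft_force: [-0.2, -1.0, -0.0]
opening: 0.007
grip_force: 0.0
```

```bash
python3 - <<'E'
from h import *
s=env.state();print(s['t'],s['eef_pos'],s['ft_force'])
ims={c:snap(c,c+'9') for c in ('scene','top')}
for n,x,y,R,z in (('open',675,185,52,144),('loose',445,268,52,144),('shut',477,71,52,144),('small',438,-205,37.5,23)):
    print(n,[(c,*fit({c:ims[c]},x,y,z,R,12)) for c in ims])
for l in ('carton','lid_crate','lid_loose','lid_small'): print(l,[(c,[(np.round([r['position'][1]*640,r['position'][0]*480]),round(r['conf'],2)) for r in env.look_for(c,l)[:2]]) for c in ims])
E
```

```text
31.2 [375.27335788 528.65159826 232.53265811] [-0.18690184 -1.03585686 -0.02205107]
open [('scene', array([677. , 184.7]), np.float64(41.0)), ('top', array([674.6, 186.7]), np.float64(47.4))]
loose [('scene', array([447. , 268.3]), np.float64(34.5)), ('top', array([442.5, 272.3]), np.float64(51.3))]
shut [('scene', array([478.5,  69.7]), np.float64(37.1)), ('top', array([473.7,  68.3]), np.float64(46.1))]
small [('scene', array([ 439.6, -206. ]), np.float64(46.8)), ('top', array([ 438.1, -204.2]), np.float64(80.0))]
carton [('scene', [(array([196., 296.]), 0.69)]), ('top', [(array([462., 243.]), 0.86)])]
lid_crate [('scene', [(array([434., 231.]), 0.64)]), ('top', [(array([236., 174.]), 0.79)])]
lid_loose [('scene', [(array([411., 143.]), 0.76), (array([406., 175.]), 0.42)]), ('top', [(array([196., 285.]), 0.81)])]
lid_small [('scene', [(array([233., 240.]), 0.65)]), ('top', [(array([414., 288.]), 0.81)])]
```

```bash
python3 -c "
from cell import env
print(env.job_done())"
```

```text
the job is handed in; nothing more can be done
None
```

I moved the right lid from the crate onto the open jar and pressed both lids home with about 20–25 N; each knob stopped at its fully shut height, the jars and the rest of the crate measure as unmoved, and the job was handed in at about 31 s.

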